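# Hold a round-nose scraper flush on the grinder's tilted rest

### The arm

A 7-joint arm with a two-finger parallel gripper is mounted at the origin on the work surface. World frame = base frame: x ahead of the robot, y to its left, z up, the work surface at z = 0. Lengths are in m, angles in rad, forces in N, time in s.
With the tool pointing down it reaches from about 0.4 to 0.875 m from the base axis. Payload 19.3 kg.
Tool frame: the origin (TCP) lies on the centre line of the jaws, within the pads' length; the fingertips stand 8 mm ahead of it and the grasp point (between the pads) lies 11 mm behind it; z points along the fingers, y is the line along which they close (so a half turn about z gives the same grasp; the last joint's range is limited). The gripper opens to 85 mm and grips with 20 to 120 N. Pads are 22 mm wide; open, the fingers measure 114 mm over their backs; the gripper's body (76 mm by 85 mm) begins 54 mm behind the grasp point. The pads swing forward as they close: fully open they stand 13 mm farther back than shut.
Start: joints at [-1.292, 0.521, -0.036, 1.599, 0.021, 1.021, -0.113], TCP at [0.214, 0.587, 0.217] pointing down, gripper open.
Joint ranges: [-2.91, 2.91], [-0.3, 2.13], [-1.5, 1.42], [0.17, 2.43], [-1.26, 4.41], [0.16, 1.93], [-2.52, 2.52]. Speed limits (rad/s): [1.89, 1.89, 2.39, 2.39, 3.01, 3.01, 3.01].

### API

Orientations are given as [roll, pitch, yaw] about the fixed x, y, z axes, in that order (R = Rz(yaw) Ry(pitch) Rx(roll)).
In Python, from workcell import status, grab_frame, camera_params, bot, search_frame, silhouettes gives the robot as it stands.
- The arm moves only by the shell command python3 -m creep 'ROWS' [FORCE]. ROWS is JSON, a list of rows, each a list of 5 numbers: the shift along the tool's x, y, z in units of 60 mm (1.0 is 60 mm), then the turn about the tool's z in units of 8 degrees (1.0 is 8 degrees), then the opening, from 0 (shut) to 1 (fully open). In form: [[x, y, z, twist, hand], ...]. A call has 1 to 5 rows; each row is the pose to reach, as a shift and turn from the pose commanded when the call began, along the tool's axes at that moment; what a row does not reach only later rows make up. A row lasts 1/8 s, in which the tool goes at most 62.5 mm and 10.7 degrees, less where a joint would pass 70% of its speed; a pose out of reach is approached as far as the arm can. A call with a gripper value outside its range is refused whole. The fingers move at their own pace and stop on an object; FORCE is the grip in N (left out, the last holds). Time passes only in rows, so rows that repeat a pose let the fingers close. It gives the time, the measured TCP pose, the force, the opening and the grip force at its end, in the units of the state.
- status.observe(): the state, without advancing time (a new reading comes with each control period).
- grab_frame(name): name is "side" or "top" or "wrist"; returns the picture (420x560x3 uint8, blue, green, red); there is no depth.
- camera_params(name): a dict with "K" (3x3 intrinsics, pixels), "rvec" (rotation vector, rad) and "tvec" (3), from world to camera coordinates, as OpenCV has them; the wrist camera has in their place "tool_from_camera" (4x4, takes a point from camera to tool coordinates, whose origin is the TCP and whose axes are the flange's). Camera axes: x right, y down, z forward; pixel columns grow to the right and rows downward; lengths in m; the calibration is good to about 2 mm. A picture is of the moment at which its call begins: read the wrist's pose just before it. camera_params takes no time and is no camera call.
- bot.job_done(): hands the job in; it is judged then, once.
Trained networks look in the newest picture that a camera, given by its name, has taken for a name from the list of things; names that differ only in an ending like _2 or _b are one class to them, and where a whole thing is asked for, a point or a joint stands for the part that bears it (a point fixed in the world has none). Each returns a list of dicts, best first, with "p" (0 to 1); they miss things now and then, are a little off and sometimes report something else, mostly with a low value. They report only what shows in the picture. A call takes as long as a camera call.
- search_frame(camera, name): "extent" ([left, top, right, bottom] as shares, 0 to 1, of the picture: columns of its width, rows of its height, round what is visible of it).
- silhouettes(camera, name): "mask" (420x560 bool, what is visible of it) and "extent" ([left, top, right, bottom] as shares, 0 to 1, of the picture: columns of its width, rows of its height, round what is visible of it).
The state is a dict: "clock": time; "qpos": joint angles; "qd": joint speeds; "joint_efforts": joint torques, N m; "position": TCP position; "tool_rot": TCP orientation; "force": force on the tool from outside, world axes, zero at the start; "moment": the same for the moment, N m; "grip_width": finger opening in m; "finger_force": force on a finger pad.
Only numpy, scipy, OpenCV 4.12 (cv2) and the standard library are available. Lean on these libraries where they do the work, as an engineer would, in place of code of your own. Each camera call takes 0.05 s, during which the arm holds its last target. There are 200 camera calls.

### The job

Take the flat round-nose scraper out of the pine rack and present it to the stone of the switched-off bench grinder: lay the underside of its blade flat on the tilted tool rest, however steeply that is set, pointing straight at the stone with the nose a few millimetres off it. Finish while holding it there, blade flush on the rest and pressed lightly, without letting go. Do not knock the rest out of its set angle, and leave the gouge and the other things on the bench where they are.

Things in the scene. Friction and masses are not known exactly. Their poses are not given: they have to be found in the camera images.
- scraper: Round-nose scraper, 300 mm, 0.2 to 0.35 kg: flat steel blade 25 mm wide, 8 mm thick, 120 mm from round nose to brass ferrule, then a round wooden handle 26 mm thick on the same axis. Starts level in the rack. Origin: on the blade's underside, centre line, 95 mm behind the nose, about at the balance point. x to the nose, y across the blade, z out of its top face.
- scraper_nose (a point): The foremost point of the scraper's nose, in the plane of the blade's underside; axes as the scraper's.
- gouge: The other tool in the rack, not to be used: a 300 mm spindle gouge with a round 8 mm steel shank and a like handle. Origin and axes as the scraper's.
- rack: Fixed pine rack, 265 x 170 mm, for two tools 80 mm apart, nose to its +x; which tool is where varies. Two notched boards 14 mm thick, 74 mm high, carry each tool 40 and 260 mm behind its nose; between them it is free. Blade undersides 56 mm above the bench, 44 mm above the base board. Slots have 2 to 3 mm play a side; tools lift straight up. Origin on the bench.
- grinder: Fixed bench grinder on a 60 mm wooden plinth: white stone, 150 mm across, 32 mm wide, in a guard 270 mm high; axle along y, 185 mm above the bench. Motor and a felt wheel without a rest lie to its -y. Origin on the bench under the middle of the stone; x from the operator's side to the stone, z up.
- rest: The grinder's tool rest: steel plate 60 (x) x 90 (y) x 6 mm, tilted 0.14 to 0.42 rad, lower away from the stone, locked by friction (5 N m). Origin: middle of its top edge at the stone, 4 mm off the stone at axle height. x in its top face towards the stone, y along the axle, z the upward normal of the face. Free air behind and beside it, a bracket below.
- rest_face (a point): Middle of the top face of the rest, 30 mm from its edge at the stone; axes as the rest's.
- stand: Bystander: slotted pine drying stand, 300 x 100 mm, 80 mm high with its four doll halves.
- mallet: Bystander: brass-bound round mallet lying on the bench, head 72 mm thick and 105 mm long, handle to its -x.
- dividers: Bystander: iron spring dividers lying flat, 180 mm long, 6 mm thick.
- lid: Bystander: blue-lacquered doll lid, 60 mm across and 46 mm high, rim down on the bench.

How it is judged:
On the way:
1. the scraper is lifted clear of the rack in the gripper (contact force between the fingers and scraper above 1 N and contact force between scraper and rack below 0.05 N and height (world z) of scraper above 0.085 m), for 0.2 s.
At the end, for the whole second after the job is handed in: Still gripped and at rest, right way up; blade flush on the rest (0.04 rad, nose within 2.5 mm of its plane), pressed with 1 to 20 N, pointing at the stone (0.14 rad), nose 24 to 36 mm ahead of the rest's middle and within 16 mm sideways; rest moved under 3 mm (angle between the z axis of scraper and the z axis of rest_face, either way round below 0.04 rad and angle between the x axis of scraper and the x axis of rest_face, either way round below 0.14 rad and angle between scraper's own z axis and vertical below 0.7 rad and z of scraper_nose in the frame of rest_face between -0.002 and 0.0025 m and x of scraper_nose in the frame of rest_face between 0.024 and 0.036 m and y of scraper_nose in the frame of rest_face between -0.016 and 0.016 m and contact force between scraper and rest between 1 and 20 N and contact force between the fingers and scraper above 3 N and linear speed of scraper below 0.02 m/s and distance of rest_face from where it was at the start of the episode below 0.003 m); the arm keeps its last pose, push and grip.
It fails at once if the tool rest is knocked out of its set angle (distance of rest_face from where it was at the start of the episode above 0.004 m).
It fails at once if the scraper is rammed against the grinder or the rest (contact force between scraper and grinder above 60 N).
It fails at once if another thing on the bench is disturbed (distance of any of gouge, stand, mallet, dividers, lid from where it was at the start of the episode above 0.03 m).
It also fails if it takes over 48 s, if anything falls off the work surface, if the arm or the gripper's body presses on something with over 40 N, if the wrist force passes 120 N, or if a joint passes its speed limit or range.

## Working session

There is one attempt and no reset: what is moved stays moved. The work goes in short steps, Python scripts to look and compute and a shell command to move; the robot and the scene stay as the last step left them, time stands still between calls to the robot, and variables do not carry over. Pictures are saved under pics/ and viewed, at most 10 in all, crops included, and the job is handed in when it is done.

```bash
mkdir -p pics; ls; python3 - <<'E'
from workcell import *
import cv2,numpy as np
print(status.observe())
for c in ["side","top","wrist"]:
    im=grab_frame(c); cv2.imwrite(f"pics/{c}0.png",im)
    p=camera_params(c); print(c,{k:np.round(v,4).tolist() for k,v in p.items()})
    for n in ["scraper","gouge","rack","grinder","rest","stand","mallet","dividers","lid"]:
        r=search_frame(c,n)
        print(n,[(round(d["p"],2),np.round(np.array(d["extent"])*[560,420,560,420]).tolist()) for d in r[:2]])
E
```

```text
pics
{'clock': 0.0, 'qpos': array([-1.29220842,  0.52201229, -0.03634957,  1.60003538,  0.0211921 ,
        1.02108434, -0.11283015]), 'qd': array([-1.21795575e-03,  5.35577305e-04,  1.82337185e-04, -8.20895524e-05,
       -1.02278118e-03, -8.12756577e-04,  7.43909449e-05]), 'joint_efforts': array([ 1.30845503e-03, -9.27085948e+01,  1.98079102e+00, -3.69954371e+01,
        1.79476943e-02,  7.77966343e-03, -1.56522356e-05]), 'position': array([0.21349612, 0.58701346, 0.21631676]), 'tool_rot': array([-3.14043976e+00,  6.52271236e-05,  2.79278024e+00]), 'force': array([0.31758218, 0.3108983 , 0.02059862]), 'moment': array([0.01963983, 0.00687722, 0.02538547]), 'finger_force': 0.0, 'grip_width': 0.08509005350878374}
side {'K': [[492.2554, 0.0, 276.3174], [0.0, 492.2554, 214.8886], [0.0, 0.0, 1.0]], 'rvec': [2.3695, -0.372, 0.1465], 'tvec': [-0.5294, 0.2097, 1.507]}
scraper [(0.87, [185.0, 163.0, 257.0, 201.0])]
gouge [(0.93, [173.0, 159.0, 237.0, 188.0]), (0.44, [249.0, 338.0, 368.0, 420.0])]
rack [(0.8, [176.0, 149.0, 259.0, 218.0])]
grinder [(0.97, [257.0, 156.0, 399.0, 284.0])]
rest [
[... 505 characters left out ...]
, [135.0, 234.0, 167.0, 320.0])]
rack [(0.81, [124.0, 220.0, 205.0, 319.0]), (0.33, [153.0, 220.0, 195.0, 308.0])]
grinder [(0.7, [201.0, 112.0, 333.0, 235.0])]
rest [(0.63, [245.0, 202.0, 277.0, 237.0])]
stand [(0.74, [382.0, 192.0, 433.0, 287.0])]
mallet [(0.69, [78.0, 180.0, 166.0, 214.0])]
dividers []
lid [(0.61, [353.0, 200.0, 371.0, 220.0])]
wrist {'K': [[352.1652, 0.0, 276.9621], [0.0, 352.1652, 209.7746], [0.0, 0.0, 1.0]], 'tool_from_camera': [[0.0002, -0.965, -0.2622, 0.0664], [1.0, 0.0004, -0.0008, -0.0006], [0.0009, -0.2622, 0.965, -0.157], [0.0, 0.0, 0.0, 1.0]]}
scraper []
gouge []
rack [(0.94, [48.0, 293.0, 189.0, 417.0])]
grinder []
rest []
stand []
mallet []
dividers []
lid []
```

```bash
python3 - <<'E'
import cv2,numpy as np
a=cv2.imread("pics/top0.png")[90:340,60:460]; b=cv2.imread("pics/side0.png")[110:300,160:410]
cv2.imwrite("pics/tc.png",cv2.resize(a,(800,500),interpolation=cv2.INTER_CUBIC))
cv2.imwrite("pics/sc.png",cv2.resize(b,(750,570),interpolation=cv2.INTER_CUBIC))
E
```

```text
(no output)
```

View pics/tc.png

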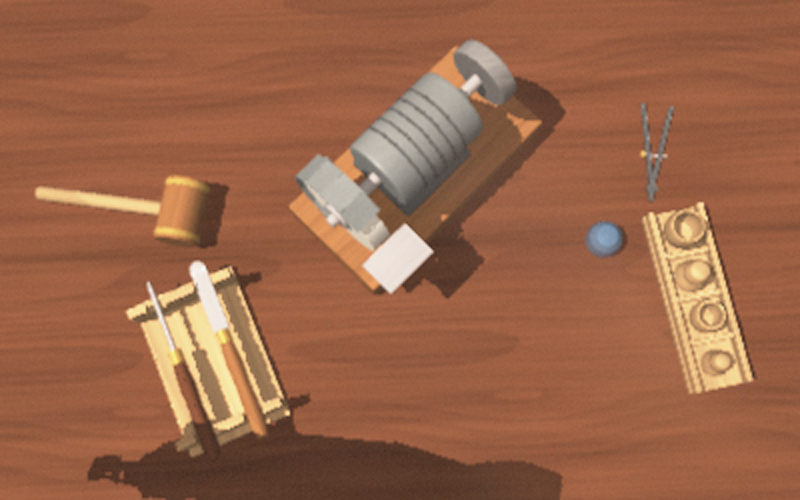

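View pics/sc.png

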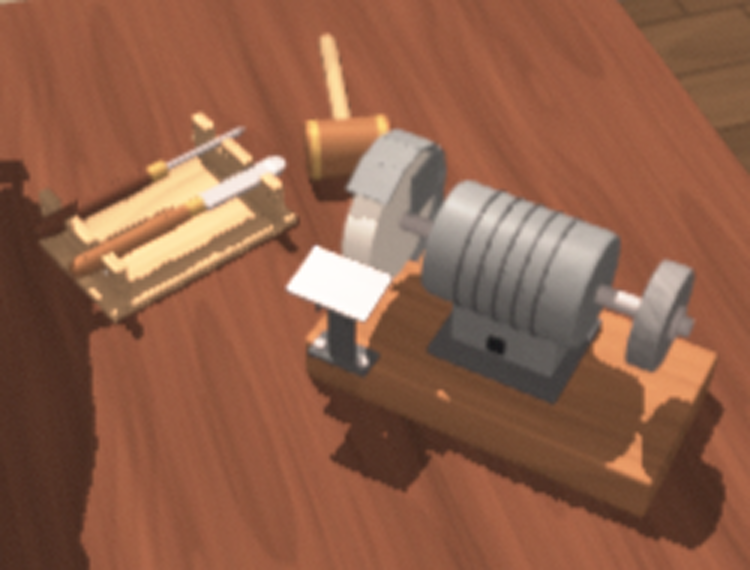

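```bash
cat > h.py <<'E'
import numpy as np,cv2
from scipy.optimize import minimize
from scipy.spatial.transform import Rotation as R
from workcell import *
def cam(c,st=None):
    p=camera_params(c);K=np.array(p["K"])
    if c=="wrist":
        T=np.eye(4);T[:3,:3]=R.from_euler("xyz",st["tool_rot"]).as_matrix();T[:3,3]=st["position"]
        M=np.linalg.inv(T@np.array(p["tool_from_camera"]))
    else:
        M=np.eye(4);M[:3,:3]=cv2.Rodrigues(np.array(p["rvec"]))[0];M[:3,3]=np.ravel(p["tvec"])
    return K,M
def proj(P,KM):
    K,M=KM;q=(np.asarray(P)@M[:3,:3].T+M[:3,3])@K.T
    return q[:,:2]/q[:,2:]
def render(polys,KM):
    S=np.zeros((420,560),np.uint8)
    for P in polys:
        h=cv2.convexHull((proj(P,KM)*16).round().astype(np.int32).reshape(-1,1,2))
        cv2.fillConvexPoly(S,h,255,cv2.LINE_AA,4)
    return S/255.
def box(x0,x1,y0,y1,z0,z1):
    return np.array([[x,y,z] for x in(x0,x1) for y in(y0,y1) for z in(z0,z1)],float)
def rest_pts(v): # x,y,yaw,tilt of origin
    Rm=R.from_euler("zyx",[v[2],-v[3],0]).as_matrix()
    return [box(-.06,0,-.045,.045,-.006,0)@Rm.T+[v[0],v[1],.185]]
t=np.linspace(-np.pi/2,np.pi/2,9)
nose=np.c_[.0825+.0125*np.cos(t),.0125*np.sin(t)]
bl=np.vstack([np.c_[nose,0*t],np.c_[nose,0*t+.008],box(-.025,-.02,-.0125,.0125,0,.008)])
a=np.linspace(0,2*np.pi,16)
hd=np.vstack([np.c_[0*a+x,.013*np.cos(a),.004+.013*np.sin(a)] for x in(-.04,-.205)])
def scr_pts(v): # x,y,yaw, z,pitch(nose up)
    z,p=(v[3],v[4]) if len(v)>3 else (.056,0)
    Rm=R.from_euler("zyx",[v[2],-p,0]).as_matrix()
    return [q@Rm.T+[v[0],v[1],z] for q in(bl,hd)]
def fit(fn,obs,v0,step):
    f=lambda v:sum(np.abs(render(fn(v),KM)-m).sum()/m.sum() for KM,m in obs)
    v=np.array(v0,float)
    for k in (1,.5,.25):
        sx=np.vstack([v]+[v+k*s*e for s,e in zip(step,np.eye(len(v)))])
        r=minimize(f,v,method="Nelder-Mead",options=dict(initial_simplex=sx,xatol=1e-5,fatol=1e-5,maxiter=400));v=r.x
    return v,r.fun
def unproj(px,z,KM):
    K,M=KM;d=M[:3,:3].T@np.linalg.inv(K)@[px[0],px[1],1];c=-M[:3,:3].T@M[:3,3]
    return c+d*(z-c[2])/d[2]
E
python3 - <<'E'
from h import *
t,s=cam("top"),cam("side")
n=unproj((159,222),.06,t);e=unproj((191,307),.06,t);print("nose",n,"end",e,np.linalg.norm(n-e))
g=unproj((135,233),.06,t);print("gouge nose",g)
for c in("top","side"):grab_frame(c)
m={(c,k):silhouettes(c,k)[0]["mask"].astype(float) for c in("top","side") for k in("rest","scraper")}
y=np.arctan2(*(n-e)[[1,0]]);o=n-.095*np.r_[np.cos(y),np.sin(y),0]
for obs in ([(t,m["top","scraper"])],[(s,m["side","scraper"])],[(t,m["top","scraper"]),(s,m["side","scraper"])]):
    print("scr",fit(scr_pts,obs,[o[0],o[1],y],[.01,.01,.1]))
r0=unproj((258,208),.185,t);print(r0)
for obs in ([(t,m["top","rest"])],[(s,m["side","rest"])],[(t,m["top","rest"]),(s,m["side","rest"])]):
    for tl in(.15,.4):
      print("rest",fit(rest_pts,obs,[r0[0],r0[1],np.radians(0)+YAW if 0 else np.arctan2(*(unproj((253,207),.185,t)-unproj((262,229),.17,t))[[1,0]]),tl],[.01,.01,.15,.1]))
E
```

```text
nose [0.57018994 0.32031971 0.06      ] end [0.29861289 0.21913684 0.06      ] 0.28981384754750794
gouge nose [0.53765767 0.39653183 0.06      ]Traceback (most recent call last):
  File "<stdin>", line 6, in <module>
IndexError: list index out of range
```

```bash
cat >> h.py <<'E'
def sil(c,n,tries=4):
    for i in range(tries):
        grab_frame(c);r=silhouettes(c,n)
        if r and r[0]["p"]>.4:return r[0]["mask"].astype(float)
E
python3 - <<'E'
from h import *
t,s=cam("top"),cam("side");KM=dict(top=t,side=s)
m={(c,k):sil(c,k) for c in("top","side") for k in("rest","scraper")}
print([k for k in m if m[k] is None])
y=.357;o=np.r_[.57,.32]-.095*np.r_[np.cos(y),np.sin(y)]
for cs in("top",),("side",),("top","side"):
    ob=lambda k:[(KM[c],m[c,k]) for c in cs if m[c,k] is not None]
    if ob("scraper"):print(cs,"scr",fit(scr_pts,ob("scraper"),[*o,y],[.01,.01,.1]))
    r0=unproj((253,205),.185,t)
    if ob("rest"):
        for tl in(.15,.4):print("rest",fit(rest_pts,ob("rest"),[*r0[:2],.75,tl],[.01,.01,.15,.1]))
E
```

```text
[]
('top',) scr (array([0.48729345, 0.29095899, 0.36740651]), np.float64(0.2098089621452694))
rest (array([0.56564895, 0.02032943, 0.74223971, 0.24772543]), np.float64(0.10387686019033021))
rest (array([0.56066029, 0.02053099, 0.79512157, 0.6771257 ]), np.float64(0.05540014051223095))
('side',) scr (array([0.48368361, 0.28980286, 0.36716668]), np.float64(0.5071324599708878))
rest (array([0.56621147, 0.01907386, 0.67493199, 0.21390376]), np.float64(0.1265981189223657))
rest (array([0.5659182 , 0.01811609, 0.67606791, 0.18393211]), np.float64(0.12504383867368088))
('top', 'side') scr (array([0.48897431, 0.29241353, 0.3703005 ]), np.float64(0.7101820968842854))
rest (array([0.5657869 , 0.01890542, 0.7091316 , 0.19060444]), np.float64(0.24093563698618403))
rest (array([0.56606741, 0.01902311, 0.70879765, 0.18336821]), np.float64(0.24083754844063096))
```

```bash
cat >> h.py <<'E'
def to(x,y,z,yaw):
    st=status.observe();T=R.from_euler("xyz",st["tool_rot"]).as_matrix()
    d=T.T@(np.array([x,y,z])-st["position"])/.06
    cur=np.arctan2(T[1,0],T[0,0]);w=-np.degrees((yaw-cur+np.pi)%(2*np.pi)-np.pi)/8
    print("units",np.round(d,3),"twist",round(w,3),"j7",round(st["qpos"][6],2))
E
python3 -c "
from h import *
to(.487,.291,.22,.368)"
```

```text
units [-5.97  -3.085 -0.052] twist 17.366 j7 -0.11
```

```bash
python3 -m creep '[[-0.9,-0.46,0,1.3,1],[-1.8,-0.92,0,2.6,1],[-2.7,-1.38,0,3.9,1],[-3.6,-1.84,0,5.2,1],[-4.4,-2.3,0,6.5,1]]'; python3 -c "
from h import *
to(.487,.291,.22,.368)"
```

```text
clock: 2.82
position: [0.4159, 0.3657, 0.2172]
tool_rot: [3.141, -0.0, 1.879]
force: [0.4, 0.2, -0.2]
grip_width: 0.0855
finger_force: 0.0
units [-1.546  0.752 -0.047] twist 10.82 j7 -0.41
```

```bash
python3 -m creep '[[-0.5,0.25,0,1.3,1],[-1,0.5,0,2.6,1],[-1.55,0.75,0,3.9,1],[-1.55,0.75,0,5.2,1],[-1.55,0.75,0,6.5,1]]'; python3 -m creep '[[0,0,0,1.3,1],[0,0,0,2.6,1],[0,0,0,3.9,1],[0,0,0,4.3,1],[0,0,0,4.3,1]]'; python3 - <<'E'
from h import *
to(.487,.291,.22,.368)
st=status.observe();im=grab_frame("wrist");cv2.imwrite("pics/w1.png",im)
KM=cam("wrist",st)
r=silhouettes("wrist","scraper");print([(d["p"],d["extent"]) for d in r])
v,f=fit(scr_pts,[(KM,r[0]["mask"].astype(float))],[.487,.291,.368],[.005,.005,.05]);print(v,f,st["position"],st["tool_rot"])
E
```

```text
clock: 3.45
position: [0.4864, 0.2926, 0.217]
tool_rot: [-3.142, -0.0, 0.971]
force: [-0.2, 0.2, -0.5]
grip_width: 0.0857
finger_force: 0.0
clock: 4.08
position: [0.486, 0.2931, 0.2169]
tool_rot: [3.141, -0.0, 0.378]
force: [-0.4, 0.3, 0.4]
grip_width: 0.0853
finger_force: 0.0
units [ 0.002  0.038 -0.052] twist 0.071 j7 -1.51
[(0.7, [0.4764, 0.1914, 0.5252, 0.8771])]
[0.48630786 0.29110513 0.36864364] 0.17013945602040895 [0.48603813 0.29307602 0.21688689] [ 3.14148289e+00 -4.16555006e-05  3.77970684e-01]
```

View pics/w1.png

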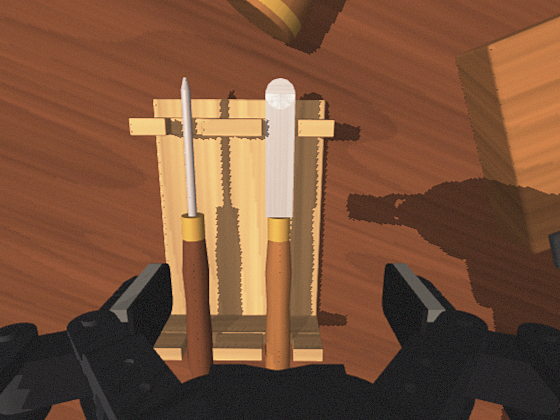

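```bash
python3 -c "
from h import *
to(.4826,.2897,.049,.3686)"; python3 -m creep '[[0,0.05,0.7,0.07,0.6],[-0.07,0.05,1.4,0.07,0.6],[-0.07,0.05,1.8,0.07,0.6],[-0.07,0.05,1.8,0.07,0.6]]' 40
python3 -c "
from h import *
to(.4826,.2897,.049,.3686)"
```

```text
units [-0.074  0.029  2.798] twist 0.074 j7 -1.51
clock: 4.68
position: [0.4827, 0.288, 0.1078]
tool_rot: [3.141, 0.002, 0.368]
force: [-0.6, 0.4, 0.6]
grip_width: 0.0511
finger_force: 0.0
units [ 0.011 -0.028  0.98 ] twist -0.004 j7 -1.43
```

```bash
python3 -m creep '[[0.01,-0.03,0.5,0,0.6],[0.01,-0.03,0.98,0,0.6],[0.01,-0.03,0.98,0,0.6],[0.01,-0.03,0.98,0,0.1],[0.01,-0.03,0.98,0,0]]' 40; python3 -m creep '[[0,0,0,0,0],[0,0,0,0,0],[0,0,0,0,0],[0,0,0,0,0]]' 40
```

```text
clock: 5.3
position: [0.4839, 0.2909, 0.0515]
tool_rot: [-3.141, -0.002, 0.368]
force: [-0.8, 1.4, 1.1]
grip_width: 0.0154
finger_force: 0.0
clock: 5.8
position: [0.4832, 0.2904, 0.0501]
tool_rot: [3.142, 0.0, 0.367]
force: [-0.1, -0.9, -0.0]
grip_width: 0.0001
finger_force: 0.0
```

```bash
python3 - <<'E'
from h import *
im=grab_frame("wrist");cv2.imwrite("pics/w2.png",im)
E
```

```text
(no output)
```

View pics/w2.png

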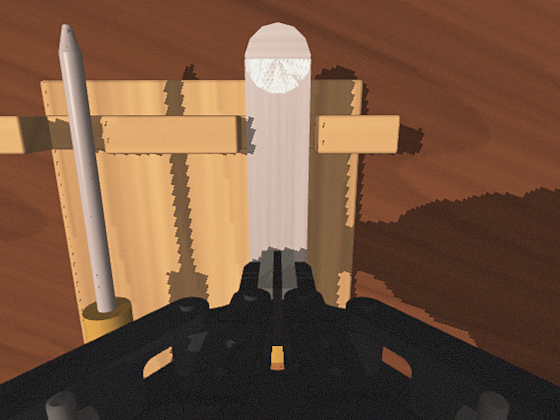

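```bash
python3 - <<'E'
from h import *
im=grab_frame("side");b=im[60:240,120:340];cv2.imwrite("pics/s2.png",cv2.resize(b,(733,600),interpolation=cv2.INTER_CUBIC))
print(status.observe()["grip_width"],status.observe()["position"])
s=cam("side");print((proj([[.483,.290,.042],[.483,.290,.061],[.483,.290,.115]],s)-[120,60])*3.333)
E
```

```text
-0.00029995469059799443 [0.48320016 0.29043285 0.05006122]
[[373.57951085 395.67340575]
 [372.41258535 382.60286498]
 [368.99235928 344.29347472]]
```

View pics/s2.png

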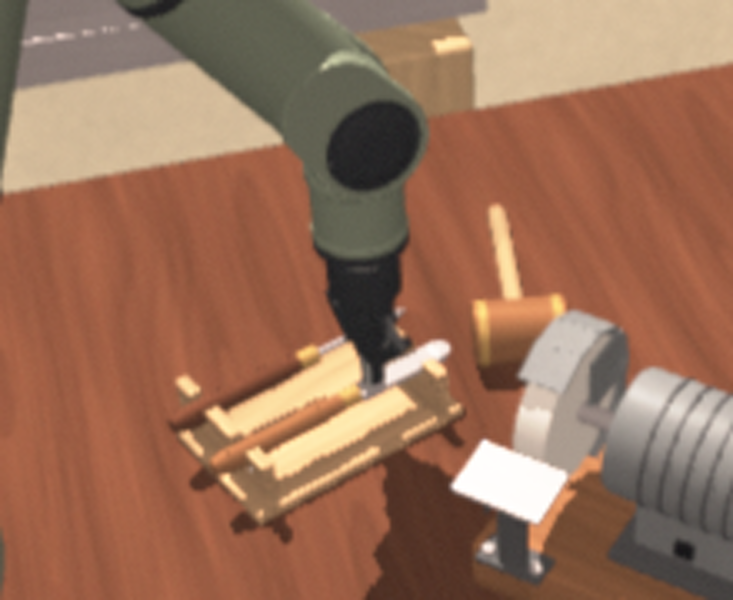

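```bash
python3 -m creep '[[0,0,-0.3,0,0],[0,0,-0.6,0,0],[0,0,-0.6,0,0.6],[0,0,-0.6,0,0.6],[0,0,-0.6,0,0.6]]' 40; python3 - <<'E'
from h import *
im=grab_frame("wrist");cv2.imwrite("pics/w3.png",im)
to(.4826,.2897,.049,.3686)
E
```

```text
clock: 6.52
position: [0.483, 0.2904, 0.0858]
tool_rot: [3.141, 0.001, 0.368]
force: [-0.7, -0.7, -0.5]
grip_width: 0.0514
finger_force: 0.0
units [-0.01   0.007  0.613] twist -0.008 j7 -1.41
```

View pics/w3.png

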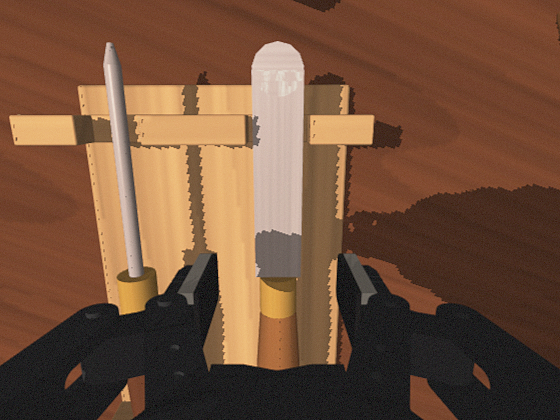

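```bash
python3 -m creep '[[0,0,0.4,0,0.6],[0,0,0.8,0,0.6],[0,0,0.8,0,0.6],[0,0,0.8,0,0.6]]' 40;  python3 -m creep '[[0,0,0,0,0.4],[0,0,0,0,0.2],[0,0,0,0,0.2],[0,0,0,0,0.2]]' 40
```

```text
clock: 7.08
position: [0.4836, 0.2904, 0.0387]
tool_rot: [3.141, -0.0, 0.367]
force: [0.9, -0.8, -0.0]
grip_width: 0.0514
finger_force: 0.0
clock: 7.58
position: [0.4835, 0.2909, 0.039]
tool_rot: [-3.141, -0.001, 0.368]
force: [-2.3, 0.0, 9.4]
grip_width: 0.0237
finger_force: 38.9
```

```bash
python3 -m creep '[[0,0,0,0,0.5],[0,0,0,0,0.5],[0,0,0.1,0,0.5],[0,0,0.1,0,0.5],[0,0,0.1,0,0.3]]' 40;  python3 -m creep '[[0,0,0,0,0.2],[0,0,0,0,0.1],[0,0,0,0,0],[0,0,0,0,0]]' 40; python3 - <<'E'
from h import *
im=grab_frame("wrist");cv2.imwrite("pics/w4.png",im)
E
```

```text
clock: 8.2
position: [0.4832, 0.2903, 0.032]
tool_rot: [3.141, 0.0, 0.367]
force: [0.1, -0.3, 0.5]
grip_width: 0.0261
finger_force: 0.0
clock: 8.7
position: [0.4833, 0.2904, 0.0322]
tool_rot: [3.142, -0.0, 0.367]
force: [-1.1, -2.2, 3.5]
grip_width: 0.0239
finger_force: 39.6
```

View pics/w4.png

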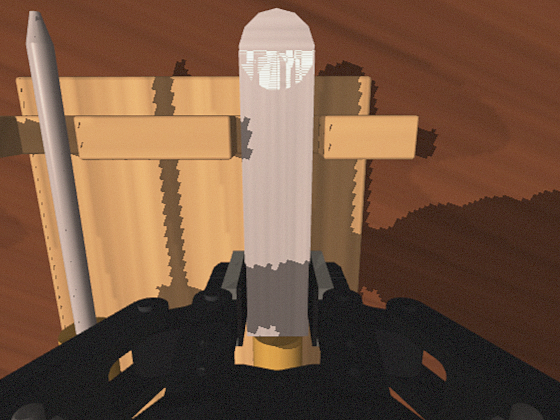

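```bash
python3 -m creep '[[0,0,-0.3,0,0],[0,0,-0.8,0,0],[0,0,-1.6,0,0],[0,0,-2.5,0,0],[0,0,-3.3,0,0]]' 40; python3 -c "
from h import *
to(.45,-.08,.235,.71)"
```

```text
clock: 9.38
position: [0.4831, 0.2903, 0.233]
tool_rot: [-3.141, -0.001, 0.367]
force: [0.0, 1.2, -3.4]
grip_width: 0.024
finger_force: 40.1
units [-2.729  5.563 -0.037] twist -2.457 j7 -1.52
```

```bash
python3 -m creep '[[-0.7,0.3,-0.1,0,0],[-1.5,0.8,-0.2,0,0],[-2.2,1.4,-0.2,-0.3,0],[-2.7,2.2,-0.2,-0.8,0],[-2.73,3.1,-0.2,-1.3,0]]' 40; python3 -m creep '[[0,0.9,0,-0.5,0],[0,1.8,0.1,-1,0],[0,2.4,0.1,-1.15,0],[0,2.4,0.1,-1.15,0]]' 40; python3 - <<'E'
from h import *
st=status.observe();KM=cam("wrist",st);im=grab_frame("wrist");cv2.imwrite("pics/w5.png",im)
print(st["position"],st["tool_rot"])
r=silhouettes("wrist","rest");print([(d["p"],d["extent"]) for d in r])
np.save("w5.npy",r[0]["mask"])
for tl in (.15,.35):print(fit(rest_pts,[(KM,r[0]["mask"].astype(float))],[.566,.019,.71,tl],[.008,.008,.1,.1]))
E
```

```text
clock: 10.0
position: [0.3957, 0.057, 0.243]
tool_rot: [-3.139, -0.002, 0.553]
force: [2.5, 1.0, -2.9]
grip_width: 0.024
finger_force: 40.3
clock: 10.5
position: [0.4727, -0.0675, 0.2367]
tool_rot: [3.141, 0.0, 0.705]
force: [1.2, 1.4, -2.7]
grip_width: 0.0241
finger_force: 40.4
[ 0.47273951 -0.06748964  0.23674365] [3.14054246e+00 1.82178687e-04 7.05402289e-01]
[(0.84, [0.325, 0.0024, 0.6291, 0.2714])]
(array([0.5663134 , 0.02031798, 0.74781713, 0.18708882]), np.float64(0.654390545063373))
(array([0.56596621, 0.01995055, 0.74686676, 0.187533  ]), np.float64(0.6542207879232984))
```

View pics/w5.png

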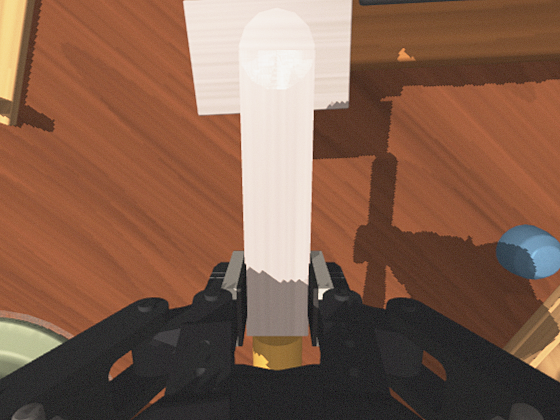

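```bash
python3 -m creep '[[-0.4,0,-0.3,0,0],[-0.7,0,-0.6,0,0],[-0.7,0,-0.8,0,0],[-0.7,0,-0.8,0,0]]' 40; python3 - <<'E'
from h import *
st=status.observe();KM=cam("wrist",st);im=grab_frame("wrist");cv2.imwrite("pics/w6.png",im)
print(st["position"],st["tool_rot"])
m=sil("wrist","rest");s=sil("wrist","scraper")
print(m.sum(),s.sum())
occ=cv2.dilate(s.astype(np.uint8),np.ones((7,7)))>0;np.savez("w6.npz",m=m,s=s)
for tl in (.15,.35):
    f0=lambda v:np.abs((render(rest_pts(v),KM)-m)*(~occ)).sum()
    v=np.array([.566,.019,.72,tl])
    for k in(1,.5,.2):
        sx=np.vstack([v]+[v+k*q for q in np.diag([.008,.008,.1,.1])]);r=minimize(f0,v,method="Nelder-Mead",options=dict(initial_simplex=sx,maxiter=400));v=r.x
    print(v,r.fun)
yy,xx=np.where(m>0);print(xx.min(),xx.max(),yy.min(),yy.max())
gr=sil("wrist","grinder")
T=R.from_euler("xyz",st["tool_rot"]).as_matrix();p=st["position"]
o=p+T@[.003,0,0]; yaw=st["tool_rot"][2]
print("scr",fit(scr_pts,[(KM,s)],[o[0],o[1],yaw,p[2]+.024,0],[.004,.004,.03,.004,.05]),o,p[2]+.024)
E
```

```text
clock: 11.1
position: [0.441, -0.0909, 0.2848]
tool_rot: [3.141, -0.002, 0.711]
force: [0.3, 0.1, -4.4]
grip_width: 0.0242
finger_force: 40.5
[ 0.44102173 -0.09093933  0.28480534] [ 3.14134904e+00 -2.09113210e-03  7.11297196e-01]
4327.0 23449.0
[0.56536692 0.01962376 0.73794698 0.24689123] 64.24705882352941
[0.56535697 0.01962514 0.73792133 0.24780121] 64.31372549019608
209 345 0 56
scr (array([ 0.4450971 , -0.08838078,  0.69950672,  0.29684796,  0.21910922]), np.float64(0.15488966877637658)) [ 0.44329427 -0.08898088  0.28481161] 0.30880533983477676
```

View pics/w6.png

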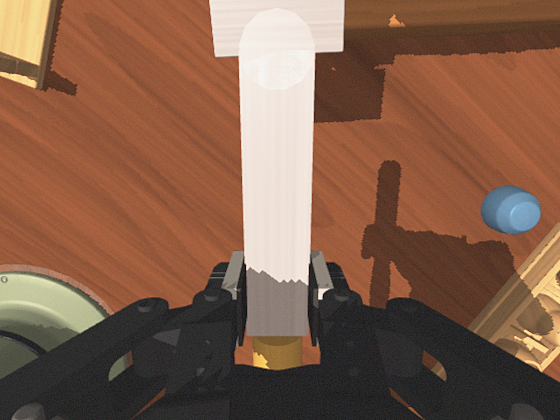

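```bash
python3 - <<'E'
from h import *
z=np.load("w6.npz");m6,s=z["m"],z["s"];m5=np.load("w5.npy").astype(float)
occ=cv2.dilate(s.astype(np.uint8),np.ones((7,7)))>0
A=cam("wrist",dict(position=[0.47273951,-0.06748964,0.23674365],tool_rot=[3.14054246,1.8e-4,.705402]))
B=cam("wrist",dict(position=[0.44102173,-0.09093933,0.28480534],tool_rot=[3.14134904,-2.09e-03,.711297]))
t,sd=cam("top"),cam("side")
import cv2
mt=sil("top","rest");ms=sil("side","rest")
print(None if mt is None else mt.sum(),None if ms is None else ms.sum())
def run(obs):
    f=lambda v:sum((np.abs(render(rest_pts(v),k)-m)*w).sum()/np.sqrt(m.sum()) for k,m,w in obs)
    for tl in(.15,.35):
        v=np.array([.566,.019,.72,tl])
        for k in(1,.5,.2):
            sx=np.vstack([v]+[v+k*q for q in np.diag([.008,.008,.1,.1])]);r=minimize(f,v,method="Nelder-Mead",options=dict(initial_simplex=sx,maxiter=500));v=r.x
        print(np.round(v,4),r.fun)
n=~occ
run([(A,m5,n)]);run([(A,m5,n),(B,m6,n)])
if ms is not None: run([(sd,ms,1)]);run([(A,m5,n),(B,m6,n),(sd,ms,1)])
to(.489,-.047,.2,.725)
E
```

```text
566.0 499.0
[0.5652 0.0193 0.7501 0.1851] 1.2984532194229366
[0.5652 0.0193 0.749  0.188 ] 1.2979665428039626
[0.5652 0.0194 0.7464 0.2074] 3.021041087669605
[0.5653 0.0195 0.7453 0.2055] 3.0439082285651198
[0.5664 0.0158 0.6994 0.0646] 2.36101931703964
[0.5665 0.0157 0.6973 0.0812] 2.401221073571879
[0.5655 0.0194 0.742  0.1961] 6.215909462014415
[0.5653 0.0193 0.7433 0.2014] 6.196913822882801
units [ 1.105 -0.045  1.401] twist -0.112 j7 -0.57
```

```bash
python3 -c "
from h import *
to(.492,-.0483,.175,.745)"; python3 -m creep '[[0.4,-0.02,0.4,-0.2,0],[0.8,-0.04,0.9,-0.25,0],[1.05,-0.05,1.4,-0.25,0],[1.1,-0.05,1.6,-0.25,0],[1.1,-0.05,1.6,-0.25,0]]' 40;python3 -c "
from h import *
to(.492,-.0483,.175,.745)"
```

```text
units [1.129 0.004 1.818] twist -0.255 j7 -0.57
clock: 12.38
position: [0.4882, -0.0474, 0.1881]
tool_rot: [-3.141, 0.001, 0.744]
force: [-0.4, -0.9, -2.1]
grip_width: 0.0236
finger_force: 40.5
units [0.037 0.054 0.218] twist -0.008 j7 -0.46
```

```bash
python3 -m creep '[[0.04,0.05,0.15,0,0],[0.04,0.05,0.3,0,0],[0.04,0.05,0.38,0,0],[0.04,0.05,0.38,0,0],[0.04,0.05,0.38,0,0]]' 40; for i in 1; do python3 -m creep '[[0,0,0.02,0,0],[0,0,0.04,0,0],[0,0,0.06,0,0],[0,0,0.06,0,0]]' 40; done; python3 -c "
from h import *
to(.492,-.0483,.1408,.745);print(status.observe()['moment'])"
```

```text
clock: 13.0
position: [0.4924, -0.0475, 0.1655]
tool_rot: [3.141, -0.0, 0.744]
force: [-0.4, -0.0, -3.5]
grip_width: 0.0243
finger_force: 40.5
clock: 13.5
position: [0.4923, -0.0475, 0.1616]
tool_rot: [-3.142, 0.0, 0.744]
force: [0.3, -0.7, -3.3]
grip_width: 0.0238
finger_force: 40.5
units [-0.013  0.007  0.347] twist -0.004 j7 -0.43
[ 0.05066596  0.03520454 -0.03729576]
```

```bash
python3 -m creep '[[0,0,0.02,0,0],[0,0,0.04,0,0],[0,0,0.06,0,0],[0,0,0.06,0,0]]' 40; python3 -m creep '[[0,0,0.02,0,0],[0,0,0.04,0,0],[0,0,0.06,0,0],[0,0,0.06,0,0]]' 40;  python3 -c "
from h import *
print([np.round(status.observe()[k],3) for k in('force','moment')])"
```

```text
clock: 14.0
position: [0.4924, -0.0475, 0.1581]
tool_rot: [3.142, -0.0, 0.744]
force: [-0.6, 0.2, 0.5]
grip_width: 0.0242
finger_force: 40.9
clock: 14.5
position: [0.4923, -0.0475, 0.1544]
tool_rot: [-3.142, 0.0, 0.744]
force: [-1.4, -1.4, 1.0]
grip_width: 0.0238
finger_force: 40.9
[array([-1.443, -1.414,  1.018]), array([0.019, 0.091, 0.021])]
```

```bash
python3 -m creep '[[0,0,0.03,0,0],[0,0,0.06,0,0],[0,0,0.06,0,0],[0,0,0.06,0,0]]' 40; python3 -m creep '[[0,0,0.02,0,0],[0,0,0.04,0,0],[0,0,0.06,0,0],[0,0,0.06,0,0]]' 40;  python3 - <<'E'
from h import *
o=[status.observe() for i in range(1)][0];print([np.round(o[k],3) for k in('force','moment')])
KM=cam("wrist",o);im=grab_frame("wrist");cv2.imwrite("pics/w7.png",im)
E
```

```text
clock: 15.0
position: [0.4923, -0.0475, 0.1509]
tool_rot: [-3.142, 0.0, 0.744]
force: [-1.5, -1.4, 0.4]
grip_width: 0.0239
finger_force: 40.9
clock: 15.5
position: [0.4924, -0.0475, 0.1472]
tool_rot: [3.142, 0.0, 0.744]
force: [-1.5, -0.1, 0.6]
grip_width: 0.0238
finger_force: 41.0
[array([-1.479, -0.088,  0.631]), array([ 0.099, -0.027,  0.044])]
```

View pics/w7.png

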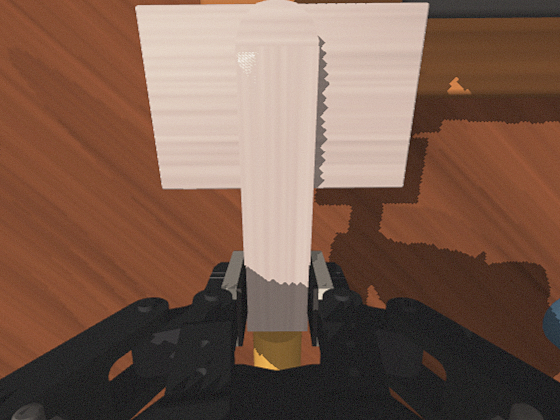

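```bash
python3 - <<'E'
from h import *
o=status.observe();KM=cam("wrist",o);K,M=KM
C=np.array([[0,.045,0],[0,-.045,0],[-.06,.045,0],[-.06,-.045,0]])
px=np.array([[137,5.5],[428.5,3.5],[162,188.5],[405.5,186.5]])
def pnp(px):
    ok,rv,tv=cv2.solvePnP(C,px,K,None);Rw=M[:3,:3].T@cv2.Rodrigues(rv)[0];t=M[:3,:3].T@(tv.ravel()-M[:3,3])
    return t,np.arctan2(Rw[1,0],Rw[0,0]),np.arcsin(Rw[2,0]),np.arcsin(Rw[2,1])
print(pnp(px))
m=sil("wrist","rest");s=sil("wrist","scraper");np.savez("w7.npz",m=m,s=s)
occ=cv2.dilate(s.astype(np.uint8),np.ones((9,9)))>0
f=lambda v:(np.abs(render(rest_pts(v),KM)-m)*~occ).sum()
for tl in(.12,.2,.3):
    v=np.array([.5653,.0194,.745,tl])
    for k in(1,.5,.2):
        r=minimize(f,v,method="Nelder-Mead",options=dict(initial_simplex=np.vstack([v]+[v+k*q for q in np.diag([.004,.004,.05,.05])]),maxiter=500));v=r.x
    print(np.round(v,4),r.fun)
T=o["position"]
P=T+np.r_[0,0,.028]
def sp(v): # pitch, slip along blade
    p,a=v;Rm=R.from_euler("zyx",[o["tool_rot"][2],-p,0]).as_matrix();return [q@Rm.T+P+Rm@[.003+a,0,-.004] for q in(bl,hd[:0])][:1]
# blade only: mask rows above pads
w=np.zeros((420,560));w[:240]=1
for p0 in(.05,.2):
    r=minimize(lambda v:(np.abs(render(sp(v),KM)-s)*w).sum(),[p0,0],method="Nelder-Mead",options=dict(initial_simplex=[[p0,0],[p0+.05,0],[p0,.003]]))
    print("pitch,slip",r.x,r.fun)
E
```

```text
(array([0.56632833, 0.01781552, 0.18229854]), np.float64(0.7530706814228089), np.float64(0.1103752449476003), np.float64(0.003931683724937075))
[0.5642 0.0205 0.7565 0.2124] 1160.9333333333334
[0.5643 0.0205 0.7572 0.2116] 1163.0901960784313
[0.5643 0.0205 0.7566 0.2112] 1161.3529411764707
pitch,slip [0.09520508 0.00173338] 486.9843137254902
pitch,slip [0.09420424 0.00183196] 486.70980392156866
```

```bash
python3 - <<'E'
from h import *
im=cv2.imread("pics/w7.png").astype(float)[:,:,0]
def cross(p):
    g=np.abs(np.diff(cv2.GaussianBlur(p.reshape(1,-1),(0,0),.8).ravel()));i=g.argmax();lo=max(i-2,0);w=g[lo:i+3];return (w*np.arange(lo,lo+len(w))).sum()/w.sum()+.5
def line(pts):
    pts=np.array(pts,np.float32);return cv2.fitLine(pts,cv2.DIST_HUBER,0,.01,.01).ravel()
L=[(120+cross(im[r,120:185]),r) for r in range(25,175,4)]
Rr=[(385+cross(im[r,385:450]),r) for r in range(110,180,3)]
Rr+=[(385+cross(im[r,385:450]),r) for r in range(25,90,4)]
B=[(c,165+cross(im[165:210,c])) for c in list(range(170,232,3))+list(range(345,395,3))]
T=[(c,cross(im[0:25,c])) for c in list(range(145,190,3))+list(range(350,420,3))]
ls=[line(q) for q in(L,Rr,T,B)]
for q,l in zip((L,Rr,T,B),ls):
    d=[abs((x-l[2])*l[1]-(y-l[3])*l[0]) for x,y in q];print(np.round(l,3),"med",np.median(d),"max",max(d))
def X(a,b):
    t=np.linalg.solve([[a[0],-b[0]],[a[1],-b[1]]],[b[2]-a[2],b[3]-a[3]])[0];return [a[2]+t*a[0],a[3]+t*a[1]]
px=np.array([X(ls[0],ls[2]),X(ls[1],ls[2]),X(ls[0],ls[3]),X(ls[1],ls[3])]);print(px.round(2))
o=status.observe();KM=cam("wrist",o);K,M=KM
C=np.array([[0,.045,0],[0,-.045,0],[-.06,.045,0],[-.06,-.045,0]])
ok,rv,tv=cv2.solvePnP(C,px,K,None);Rw=M[:3,:3].T@cv2.Rodrigues(rv)[0];t=M[:3,:3].T@(tv.ravel()-M[:3,3])
print(t,np.arctan2(Rw[1,0],Rw[0,0]),"tilt",np.arcsin(Rw[2,0]),np.arcsin(Rw[2,1]))
from scipy.optimize import least_squares
g=lambda v:(proj(C@R.from_euler("zyx",[v[2],-v[3],0]).as_matrix().T+[v[0],v[1],.185],KM)-px).ravel()
r=least_squares(g,[.565,.019,.75,.2]);print(r.x,r.fun.round(2))
print(proj(C,(K,np.vstack([np.c_[cv2.Rodrigues(rv)[0],tv],[0,0,0,1]])))-px)
E
```

```text
[1.4700e-01 9.8900e-01 1.5261e+02 1.2700e+02] med 0.11867451275527507 max 0.32790910689821295
[ 1.43000e-01 -9.90000e-01  4.14849e+02  1.00200e+02] med 0.0496992383782775 max 0.44343998533626205
[ 1.000e+00 -9.000e-03  2.995e+02  3.147e+00] med 0.041023181442969014 max 0.37681015982365373
[ 1.00000e+00 -8.00000e-03  2.56700e+02  1.87858e+02] med 0.03456014579235428 max 0.33205347192286183
[[134.45   4.7 ]
 [429.02   1.93]
 [161.75 188.6 ]
 [402.37 186.72]]
[0.56575327 0.01800412 0.18386517] 0.7529358202964113 tilt 0.14977717897523915 -0.0014180819279667912
[0.56441411 0.01944274 0.7475632  0.1710088 ] [-0.51  1.73  0.93 -4.53 -1.87 -2.18  1.16  6.66]
[[-0.00058378 -0.11045303]
 [-0.06116094 -0.07164787]
 [ 0.16345888  0.0890463 ]
 [-0.0874483   0.13396745]]
```

```bash
for i in 1 2 3; do python3 -m creep '[[0,0,0.01,0,0],[0,0,0.01,0,0]]' 40 | egrep 'pos|force:'; python3 -m creep '[[0,0,0,0,0],[0,0,0,0,0]]' 40| egrep 'pos|force:'; done
```

```text
position: [0.4924, -0.0475, 0.1467]
force: [-1.3, 0.1, 1.5]
finger_force: 41.1
position: [0.4925, -0.0474, 0.1468]
force: [-1.8, 0.9, 1.7]
finger_force: 41.1
position: [0.4924, -0.0474, 0.1461]
force: [-0.6, 0.8, 1.8]
finger_force: 41.3
position: [0.4925, -0.0475, 0.1462]
force: [0.2, 1.1, 3.1]
finger_force: 41.3
position: [0.4924, -0.0475, 0.1456]
force: [-0.9, 0.4, 5.3]
finger_force: 41.7
position: [0.4925, -0.0475, 0.1456]
force: [-0.9, 1.3, 5.3]
finger_force: 41.7
```

```bash
python3 -m creep '[[0,0,0,0,0],[0,0,0,0,0],[0,0,0,0,0],[0,0,0,0,0]]' 40; python3 -c "
from h import *
print(bot.job_done())"
```

```text
clock: 17.75
position: [0.4924, -0.0475, 0.1456]
tool_rot: [3.142, -0.0, 0.744]
force: [-0.7, 0.5, 5.3]
grip_width: 0.0243
finger_force: 41.7
the job is handed in; nothing more can be done
None
```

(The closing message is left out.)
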